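Clear broken insert chips off the centrifuge bench plate

TASK

A tube insert has shattered on the white plate beside the centrifuge. Slide the lidded steel pot sideways along the plate, without lifting or tipping it, until it stands inside the green ring; then take the yellow scraper from its black mat and wipe all five orange chips off the end of the plate into the blue trough, never touching the chips with the fingers. Finally stand the scraper back on its mat, blade down, with the whole scraper over the mat, leaving the pot in the green ring and the tube rack, bottle and bucket where they are.

Things in the scene. Friction and masses are not known exactly. Their poses are not given: they have to be found in the camera images.
- plate: Fixed white-topped plate, 270 mm (own x) by 340 mm (own y), top 45 mm above the bench, no rims. Origin: centre of its underside, on the bench. Its +y end (own y = 170 mm) is open and drops into the blue trough, which is part of it. Two lanes run along own y, centred on own x = -65 mm and +65 mm; each has one painted ring.
- trough (a point): Centre of the inner floor of the blue trough, at own (0, 220, 5) mm of the plate. Open-topped, inside 260 mm (plate x) by 95 mm (plate y, from 170 to 265 mm), floor 5 mm above the bench, outer walls 38 mm high, so lower than the plate's top.
- mark_work: Flat painted black ring on the plate's top, inner radius 49 mm, outer 57 mm; origin at its centre on the plate's top, at own y = 0 of the plate, in either lane. The pot starts in it. The chips lie in the same lane, up to 48 mm either side of its middle, between own y = -106 and +139 mm of the plate, none within 50 mm of own y = 0.
- mark_park: Flat painted green ring of the same size in the other lane, 130 mm from the black ring across the plate (along plate x); origin at its centre on the plate's top. The pot must end in it.
- pot: Loose round lidded steel pot, about 0.4 kg, 84 mm across (lid 87 mm), lid top 50 mm above its foot, with an upright black cylindrical knob on the lid 24 mm in diameter, from 50 to 90 mm above the foot. The lid is fast. Its polished foot slides easily on the plate (friction about 0.3). Origin: centre of its underside, own z up.
- scraper: Loose yellow scraper block with a grey lower edge, about 0.18 kg. Blade block 28 mm (own x, wiping direction, both faces alike) by 120 mm (own y) by 22 mm high; on it a central upright grip 24 mm (own x) by 50 mm (own y), from 22 to 76 mm above the foot. Origin: centre of its underside, own z up.
- rest: Fixed black rubber mat for the scraper, 75 mm (own x) by 150 mm (own y), 6 mm thick, on the bench. Origin: centre of its underside. The scraper starts on it, its own axes within 0.15 rad of the mat's.
- chip1: Loose orange plastic chip, L-shaped, 22 mm long, 16 mm wide, 8 mm thick, 10 g, lying flat on the plate. Origin: middle of its underside.
- chip2: Loose orange plastic chip, L-shaped, 22 mm long, 16 mm wide, 8 mm thick, 10 g, lying flat on the plate. Origin: middle of its underside.
- chip3: Loose orange plastic chip, L-shaped, 22 mm long, 16 mm wide, 8 mm thick, 10 g, lying flat on the plate. Origin: middle of its underside.
- chip4: Loose orange plastic chip, L-shaped, 22 mm long, 16 mm wide, 8 mm thick, 10 g, lying flat on the plate. Origin: middle of its underside.
- chip5: Loose orange plastic chip, L-shaped, 22 mm long, 16 mm wide, 8 mm thick, 10 g, lying flat on the plate. Origin: middle of its underside.
- rack: Bystander: white tube rack with grey-capped tubes, 100 mm (own x) by 160 mm (own y), 95 mm high. Origin: centre of its underside.
- bottle: Bystander: amber bottle, 64 mm across, 160 mm high. Origin: centre of its underside.
- bucket: Bystander: black centrifuge bucket with an orange insert, 76 mm across, 83 mm high. Origin: centre of its underside.
Things that resemble listed ones, but are neither listed nor needed, are in the scene too. Of the things that look like the pot, the largest one is meant.

How it is judged:
On the way, in this order (a step that is already met when the one before it is completed fails the run):
1. the pot stands in the green ring, slid there (horizontal distance between pot and mark_park below 0.018 m and z of pot in the frame of plate below 0.049 m and angle between pot's own z axis and vertical below 0.06 rad), for 0.2 s.
2. all five chips lie in the trough (y of chip1 in the frame of plate between 0.168 and 0.27 m and x of chip1 in the frame of plate between -0.135 and 0.135 m and z of each of chip1, chip2, chip3, chip4, chip5 in the frame of plate below 0.036 m and y of chip2 in the frame of plate between 0.168 and 0.27 m and x of chip2 in the frame of plate between -0.135 and 0.135 m and y of chip3 in the frame of plate between 0.168 and 0.27 m and x of chip3 in the frame of plate between -0.135 and 0.135 m and y of chip4 in the frame of plate between 0.168 and 0.27 m and x of chip4 in the frame of plate between -0.135 and 0.135 m and y of chip5 in the frame of plate between 0.168 and 0.27 m and x of chip5 in the frame of plate between -0.135 and 0.135 m), for 0.2 s.
At the end, for the whole second after the job is handed in: Pot upright on the plate, centre within 18 mm of the green ring's; all five chips in the trough, below the plate's top; scraper at rest, blade down, on its mat, centre within 35 mm of the mat's along each mat axis, blade within 0.4 rad of the mat's length (all of step 1 and all of step 2 and x of scraper in the frame of rest between -0.035 and 0.035 m and y of scraper in the frame of rest between -0.035 and 0.035 m and angle between the y axis of scraper and the y axis of rest, either way round below 0.4 rad and z of scraper in the frame of rest between 0.003 and 0.01 m and angle between scraper's own z axis and vertical below 0.08 rad and linear speed of each of scraper, pot below 0.02 m/s); the robot touches nothing.
It fails at once if the pot is lifted more than 10 mm off the plate (z of pot in the frame of plate above 0.055 m).
It fails at once if the pot is tipped more than 0.25 rad (angle between pot's own z axis and vertical above 0.25 rad).
It fails at once if a finger touches a chip (contact force between the fingers and chip1 above 0.3 N or contact force between the fingers and chip2 above 0.3 N or contact force between the fingers and chip3 above 0.3 N or contact force between the fingers and chip4 above 0.3 N or contact force between the fingers and chip5 above 0.3 N).
It fails at once if a bystander (rack, bottle, bucket) is moved more than 25 mm (distance of any of rack, bottle, bucket from where it was at the start of the episode above 0.025 m).
It also fails if it takes over 64 s, if anything falls off the work surface, if the arm or the gripper's body presses on something with over 40 N, if the wrist force passes 120 N, or if a joint passes its speed limit or range.

ROBOT

A 6-joint arm with a two-finger parallel gripper is mounted at the origin on the work surface. World frame = base frame: x ahead of the robot, y to its left, z up, the work surface at z = 0. Lengths are in m, angles in rad, forces in N, time in s.
With the tool pointing down it reaches from about 0.375 to 0.975 m from the base axis. Payload 3.8 kg.
Tool frame: the origin (TCP) lies at the very end of the fingers, on their centre line; the grasp point (between the pads) lies 19 mm behind it; z points along the fingers, y is the line along which they close (so a half turn about z gives the same grasp; the last joint's range is limited). The gripper opens to 85 mm and grips with 20 to 120 N. Pads are 22 mm wide; open, the fingers measure 114 mm over their backs; the gripper's body (76 mm by 85 mm) begins 54 mm behind the grasp point. The pads swing forward as they close: fully open they stand 13 mm farther back than shut.
Start: joints at [1.186, 0.264, 1.604, -0, 1.274, -0.037], TCP at [0.23, 0.635, 0.231] pointing down, gripper open.
Joint ranges: [-2.63, 2.63], [-0.94, 2.18], [0.31, 2.57], [-1.31, 4.45], [0, 2.66], [-2.55, 2.55]. Speed limits (rad/s): [2.57, 2.57, 3.14, 3.14, 3.14, 3.14].

INTERFACE

Orientations are given as a rotation vector (axis times angle).
In Python, from workcell import bot, vision gives the robot as it stands. The module is installed in compiled form; this text tells all that it offers.
- The arm moves only by the tool play_rows, never from a script. Its argument "moves" is a list that holds one entry, the list of rows, each a list of 7 numbers: the turn, a rotation vector about the tool's x, y, z as a fraction of full scale, then the shift along the tool's x, y, z as a fraction of full scale, then the finger opening in mm, from 0 to 85.4. In form: [[[ax, ay, az, x, y, z, jaw], ...]]. A call has 1 to 5 rows; each row shifts and turns the commanded pose from where the row before left it, along the tool's axes as they then stand; what a row does not reach is not made up. Full scale, the value 1, is 0.1 m for a shift and 0.5 rad for a turn. A row lasts 1/12 s, in which the tool goes at most 41.7 mm and 7.16 degrees, less where a joint would pass 70% of its speed; a pose out of reach is approached as far as the arm can. A call with a number of a shift or a turn outside -1 to 1 is refused whole. A call with a gripper value outside its range is refused whole. The fingers move at their own pace and stop on an object; "newtons" is the grip in N (left out, the last holds). Time passes only in rows, so rows that do not move let the fingers close. It gives the time, the measured TCP pose, the force, the opening and the grip force at its end, in the units of the state.
- bot.read_state(): the state, without advancing time (a new reading comes with each control period).
- vision.read_camera(name): name is "scene" or "top"; returns a dict with "image" (420x560x3 uint8, red, green, blue), "depth" (420x560 float32, m along the optical axis (not along the pixel's ray), 0 where there is no reading), "K" (3x3 intrinsics, pixels), "R" (3x3) and "t" (3): a world point X has camera coordinates R X + t. Camera axes: x right, y down, z forward; pixel columns grow to the right and rows downward; lengths in m; the calibration is good to about 2 mm. A picture is of the moment at which its call begins.
- bot.finish_job(): hands the job in; it is judged then, once.
The state is a dict: "time": time; "q": joint angles; "joint_vel": joint speeds; "joint_torque": joint torques, N m; "tool_pos": TCP position; "tcp_rot": TCP orientation; "wrist_force": force on the tool from outside, world axes, zero at the start; "torque": the same for the moment, N m; "width": opening from 0.0 (shut) to 1.0 (fully open); "grip_force": force on a finger pad.
Only numpy, scipy, OpenCV 4.12 (cv2) and the standard library are available. Lean on these libraries where they do the work, as an engineer would, in place of code of your own. Each camera call takes 0.05 s, during which the arm holds its last target. There are 200 camera calls.

## Working session

There is one attempt and no reset: what is moved stays moved. The work goes in short steps, Python scripts to look and compute and a tool call to move; the robot and the scene stay as the last step left them, time stands still between calls to the robot, and variables do not carry over. Pictures are saved under pics/ and viewed, at most 10 in all, crops included, and the job is handed in when it is done.

Besides the shell and the picture viewer there is one more tool, called after "Request:" by a JSON object that holds its "name" and its "arguments". play_rows: Moves the arm, as the interface text tells. Its arguments: {"type":"object","properties":{"moves":{"type":"array","items":{"type":"array","items":{"type":"array","items":{"type":"number"}}}},"newtons":{"type":"number"}},"required":["moves"]}

```bash
mkdir -p pics; cat > h.py <<'E'
import numpy as np, cv2
from workcell import bot, vision
def cam(n,f=None):
    c=vision.read_camera(n)
    if f: cv2.imwrite('pics/'+f,c['image'][:,:,::-1])
    return c
def px(c,u,v,z=None):
    K,R,t=c['K'],c['R'],c['t']
    r=np.linalg.inv(K)@np.array([u,v,1.])
    if z is None: return R.T@(r*c['depth'][int(v),int(u)]-t)
    o=-R.T@t; d=R.T@r
    return o+d*(z-o[2])/d[2]
def proj(c,X):
    p=c['K']@(c['R']@np.array(X)+c['t']); return p[:2]/p[2]
E
python3 - <<'E'
from h import *
import pickle
a=cam('scene');b=cam('top')
pickle.dump((a,b),open('c0.pkl','wb'))
cv2.imwrite('pics/top0.png',cv2.resize(b['image'][:,:,::-1],(800,600),interpolation=3))
cv2.imwrite('pics/scene0.png',a['image'][:,:,::-1])
s=bot.read_state();print(s)
print(-b['R'].T@b['t'],-a['R'].T@a['t'])
E
```

```text
{'time': 0.1, 'q': array([ 1.18608100e+00,  2.64675530e-01,  1.60524385e+00,  3.62996642e-05,
        1.27370513e+00, -3.69181688e-02]), 'joint_vel': array([ 0.00079378, -0.00130314, -0.00408512, -0.00017679, -0.00144724,
       -0.00209291]), 'joint_torque': array([-4.33405021e-04, -5.16711509e+01, -3.68592846e+01, -1.07961669e-04,
        6.27812100e-03,  1.11970891e-05]), 'tool_pos': array([0.22981144, 0.63396883, 0.2300846 ]), 'tcp_rot': array([-0.54350594, -3.09375363,  0.00310911]), 'wrist_force': array([-0.06591921, -0.73009584, -0.70831388]), 'torque': array([-0.00309186, -0.03383582, -0.00316459]), 'grip_force': 0.0, 'width': 0.9988632191639454}
[0.26796045 0.03828041 1.15120441] [ 1.04252207 -0.22190331  0.99012401]
```

View pics/top0.png

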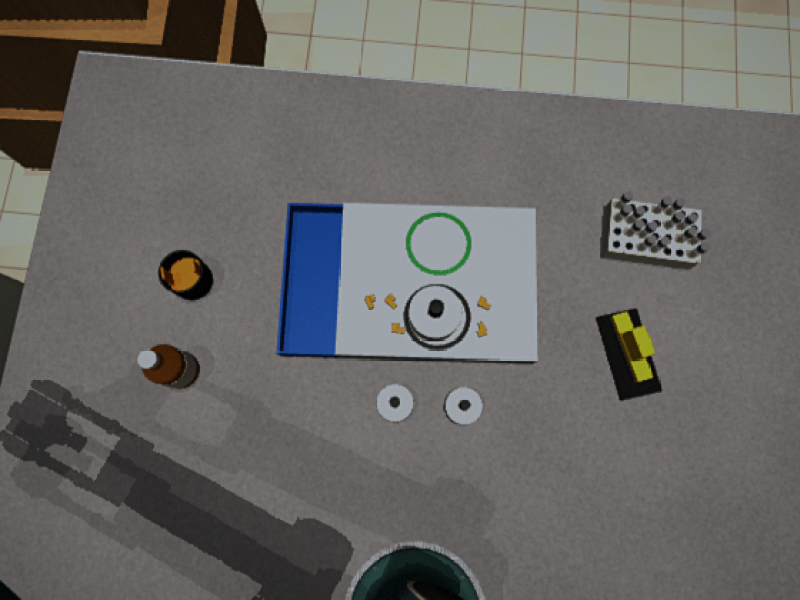

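View pics/scene0.png

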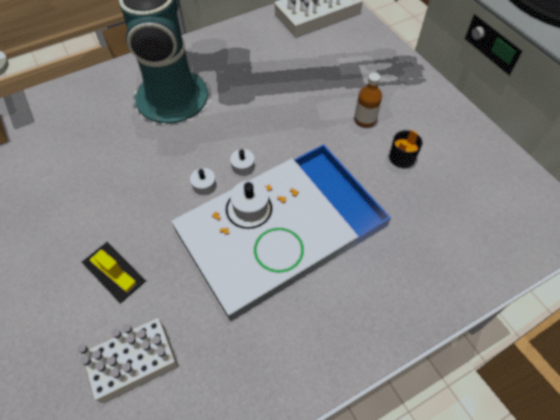

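The top view shows three pot look-alikes, at (435,310), (395,402) and (463,405). The first is the largest and is the only one in the black ring on the plate, so it is the one meant. The green ring is at (438,243), the trough is on the left, and the scraper is at (633,345). The chips are at (370,300), (391,300), (397,328), (484,302) and (482,328).

```bash
python3 - <<'E'
from h import *
import pickle
a,b=pickle.load(open('c0.pkl','rb'))
I=b['image']; K=b['K']
M=np.array([[1/.7,0,0]])
crop=I[135:260,190:470][:,:,::-1]; cv2.imwrite('pics/crop1.png',cv2.resize(crop,None,fx=2.85,fy=2.85,interpolation=2))
S=.7
for n,u,v,z in [('c1',343,204,.045),('c2',536,208,.045),('c3',537,360,.045),('c4',335,355,.045)]:
    print(n,px(b,u*S,v*S,z).round(4))
g=(I[:,:,1]>I[:,:,0].astype(int)+60)&(I[:,:,1]>I[:,:,2].astype(int)+40)
ys,xs=np.nonzero(g); k=(xs>270)&(xs<345)&(ys<205)&(ys>140); e=cv2.fitEllipse(np.c_[xs[k],ys[k]].astype(np.float32)[cv2.convexHull(np.c_[xs[k],ys[k]].astype(np.int32),returnPoints=False)[:,0]])
print('park',e[0],px(b,*e[0],.045))
# point cloud
vv,uu=np.mgrid[0:420,0:560]
def cloud(c):
    r=np.stack([uu,vv,np.ones_like(uu)],-1).reshape(-1,3)@np.linalg.inv(c['K']).T*c['depth'].reshape(-1,1)
    return ((r-c['t'])@c['R']).reshape(420,560,3)
for nm,c in (('top',b),('scene',a)):
    P=cloud(c);J=c['image'].astype(int)
    x,y,z=P[...,0],P[...,1],P[...,2]
    # white plate top
    w=(J.min(-1)>120)&(abs(z-.045)<.006)&(x>.2)&(x<.75)&(abs(y)<.35)
    rr=cv2.minAreaRect(P[w][:,:2].astype(np.float32)); print(nm,'plate',rr,np.median(z[w]), cv2.boxPoints(rr).round(4).tolist())
    kn=(z>.115)&(z<.15)&(x>.25)&(x<.5)&(abs(y)<.15)
    print('knob',kn.sum(),P[kn].mean(0),P[kn].min(0),P[kn].max(0))
    lid=(abs(z-.095)<.006)&(x>.2)&(x<.6)&(abs(y)<.2); print('lid',lid.sum(),(P[lid].min(0)+P[lid].max(0))/2,np.ptp(P[lid],axis=0))
    ye=(J[...,0]>100)&(J[...,1]>90)&(J[...,2]<60)&(z>.005)&(y<-.15)
    for lo,hi in ((.015,.04),(.07,.095)):
        k=ye&(z>lo)&(z<hi)
        if k.sum()>5: print('scr',lo,k.sum(),cv2.minAreaRect(P[k][:,:2].astype(np.float32)),np.median(z[k]))
    bl=(J.max(-1)<60)&(z<.012)&(y<-.2)&(y>-.45)&(x>.2)&(x<.5)
    n,l,st,ce=cv2.connectedComponentsWithStats((bl|(ye)).astype(np.uint8))
    i=1+st[1:,4].argmax(); k=(l==i)&(z<.015); print('mat',k.sum(),cv2.minAreaRect(P[k][:,:2].astype(np.float32)))
    og=(J[...,0]>120)&(J[...,2]<110)&(J[...,0]>J[...,1]+25)&(z>.03)&(z<.065)&(x>.2)&(x<.7)&(abs(y)<.25)
    n,l,st,ce=cv2.connectedComponentsWithStats(og.astype(np.uint8))
    for i in range(1,n):
        if st[i,4]>6: print('chip',ce[i].round(1),px(c,*ce[i],.049).round(4),st[i,4])
    hi=(z>.03)&(z<.3)
    for nm2,(x0,x1,y0,y1) in dict(rack=(.4,.75,-.55,-.2),bottle=(.15,.4,.2,.55),bucket=(.35,.6,.2,.6)).items():
        k=hi&(x>x0)&(x<x1)&(y>y0)&(y<y1)
        if k.sum(): print(nm2,P[k].min(0).round(3),P[k].max(0).round(3))
E
```

```text
c1 [0.6708 0.1878 0.045 ]
c2 [ 0.6954 -0.1525  0.045 ]
c3 [ 0.4264 -0.1677  0.045 ]
c4 [0.4029 0.1702 0.045 ]
park (306.6394958496094, 170.1192626953125) [0.614747   0.01437173 0.045     ]
top plate ((0.5108470320701599, -0.09535306692123413), (0.3864891231060028, 0.5507024526596069), 6.291225910186768) 0.04507797874171081 [[0.28859999775886536, 0.15719999372959137], [0.3488999903202057, -0.3901999890804291], [0.7330999970436096, -0.34790000319480896], [0.6728000044822693, 0.19949999451637268]]
knob 98 [0.48164633 0.01114619 0.13330335] [ 4.71619993e-01 -2.23355249e-04  1.15582260e-01] [0.49334704 0.02257729 0.13787774]
lid 957 [0.48336619 0.01155223 0.09521891] [0.08588326 0.08482716 0.01121893]
scr 0.015 303 ((0.4687872529029846, -0.3312132656574249), (0.11863964051008224, 0.028653336688876152), 23.6494083404541) 0.027697901535059015
scr 0.07 200 ((0.46906915307044983, -0.3312439024448395), (0.04847593605518341, 0.023089388385415077), 21.761674880981445) 0.08165784973770274
mat 860 ((0.44899889826774597, -0.33586177229881287), (0.12821248173713684, 0.0768968015909195), 18.445079803
[... 959 characters left out ...]
23642, 0.02798735536634922), 23.037330627441406) 0.028085062175796486
scr 0.07 266 ((0.46961119771003723, -0.3303070366382599), (0.050614822655916214, 0.024360790848731995), 22.80624771118164) 0.08209716138052334
mat 633 ((0.454690158367157, -0.3333064913749695), (0.1308588981628418, 0.0690295398235321), 18.26817512512207)
chip [268.8 187.8] [0.4597 0.0766 0.049 ] 17
chip [293.9 192. ] [0.5005 0.1234 0.049 ] 33
chip [281.6 198.9] [0.5033 0.0877 0.049 ] 33
chip [216.1 215.8] [ 0.4693 -0.0693  0.049 ] 35
chip [224.6 230.4] [ 0.5145 -0.0689  0.049 ] 34
rack [ 0.423 -0.442  0.03 ] [ 0.73  -0.279  0.101]
bottle [0.33  0.226 0.031] [0.4   0.461 0.164]
bucket [0.35  0.201 0.03 ] [0.6   0.483 0.164]
```

View pics/crop1.png

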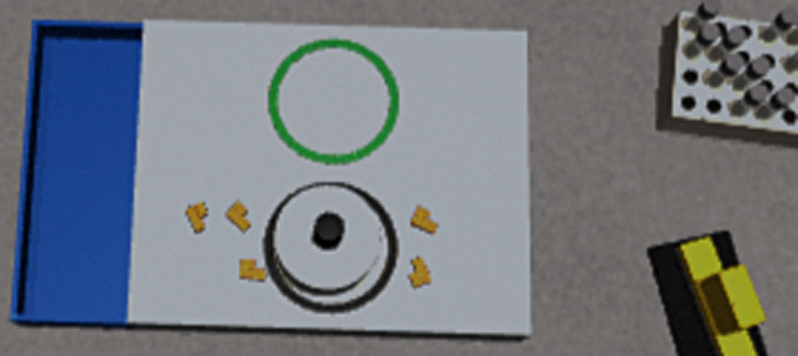

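The crop confirms the pot: it is the large lidded one in the black ring at crop (328,230), with chips around it. I'll turn the tool to a convenient yaw first.

Request:
{"name": "play_rows", "arguments": {"moves": [[[0,0,0.245,0,0,0,85],[0,0,0.245,0,0,0,85],[0,0,0.245,0,0,0,85],[0,0,0.245,0,0,0,85],[0,0,0.245,0,0,0,85]]], "newtons": 40}}

```text
time: 0.52
tool_pos: [0.2299, 0.6342, 0.2304]
tcp_rot: [1.46, 2.782, -0.002]
wrist_force: [-0.4, 1.0, 0.3]
width: 0.994
grip_force: 0.0
```

Request:
{"name": "play_rows", "arguments": {"moves": [[[0,0,0.245,0,0,0,85],[0,0,0.245,0,0,0,85],[0,0,0.245,0,0,0,85],[0,0,0.245,0,0,0,85],[0,0,0.241,0,0,0,85]]]}}

```text
time: 0.93
tool_pos: [0.2299, 0.6342, 0.2305]
tcp_rot: [2.228, 2.214, -0.002]
wrist_force: [0.9, 0.5, 1.1]
width: 0.997
grip_force: 0.0
```

```bash
cat >> h.py <<'E'
from scipy.spatial.transform import Rotation as Ro
def st():
    s=bot.read_state(); M=Ro.from_rotvec(s['tcp_rot']).as_matrix()
    th=np.degrees(np.arctan2(M[1,0],M[0,0])); s['M']=M
    print('t',round(s['time'],2),'pos',s['tool_pos'].round(4),'th',round(th,2),'z',M[:,2].round(4),'F',s['wrist_force'].round(1),'w',round(s['width']*85.4,1),'g',round(s['grip_force'],1),'q6',s['q'][5].round(2))
    return s
E
python3 - <<'E'
from h import *
import pickle
s=st()
a,b=pickle.load(open('c0.pkl','rb'))
I=b['image'][205:290,405:475][:,:,::-1]
cv2.imwrite('pics/mat.png',cv2.resize(I,None,fx=7,fy=7,interpolation=cv2.INTER_CUBIC))
E
```

```text
t 0.93 pos [0.2299 0.6342 0.2305] th 89.65 z [-5.0e-04 -1.3e-03 -1.0e+00] F [0.9 0.5 1.1] w 85.1 g 0.0 q6 1.19
```

View pics/mat.png

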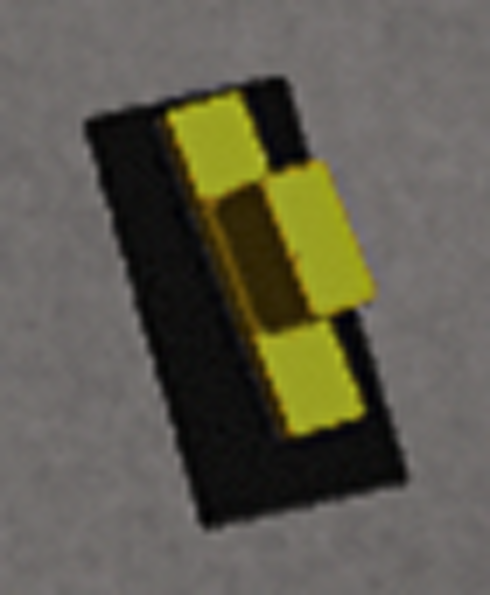

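The mat's corners in the crop are at (87,120), (285,75), (407,482) and (205,528). The scraper stands upright on it.

Request:
{"name": "play_rows", "arguments": {"moves": [[[0,0,0,-0.346,0.141,0,85],[0,0,0,-0.346,0.141,0,85],[0,0,0,-0.346,0.141,0,85],[0,0,0,-0.346,0.141,0,85],[0,0,0,-0.346,0.141,0,85]]]}}

```text
time: 1.35
tool_pos: [0.3006, 0.4597, 0.2305]
tcp_rot: [2.22, 2.222, -0.002]
wrist_force: [0.4, 0.5, -0.8]
width: 0.996
grip_force: 0.0
```

Request:
{"name": "play_rows", "arguments": {"moves": [[[0,0,0,-0.346,0.141,0,85],[0,0,0,-0.346,0.141,0,85],[0,0,0,-0.346,0.141,0,85],[0,0,0,-0.346,0.141,0,85],[0,0,0,-0.346,0.141,0,85]]]}}

```text
time: 1.77
tool_pos: [0.371, 0.2867, 0.2309]
tcp_rot: [2.221, 2.222, -0.001]
wrist_force: [0.2, 0.7, -0.3]
width: 0.994
grip_force: 0.0
```

Request:
{"name": "play_rows", "arguments": {"moves": [[[0,0,0,-0.346,0.141,0,85],[0,0,0,-0.346,0.141,0,85],[0,0,0,-0.346,0.141,0,85],[0,0,0,-0.346,0.141,0,85],[0,0,0,-0.346,0.141,0,85]]]}}

```text
time: 2.18
tool_pos: [0.4415, 0.1137, 0.231]
tcp_rot: [-2.221, -2.222, 0.0]
wrist_force: [0.7, 0.5, 0.2]
width: 1.0
grip_force: 0.0
```

Request:
{"name": "play_rows", "arguments": {"moves": [[[0,0,0,-0.346,0.141,0,85],[0,0,0,-0.346,0.141,0,85],[0,0,0,-0.346,0.141,0,85],[0,0,0,0,0,0,85],[0,0,0,0,0,0,85]]]}}

```text
time: 2.6
tool_pos: [0.4839, 0.01, 0.2308]
tcp_rot: [-2.226, -2.216, 0.001]
wrist_force: [1.0, 0.1, -1.0]
width: 0.999
grip_force: 0.0
```

```bash
python3 - <<'E'
from h import *
import pickle
s=st()
a,b=pickle.load(open('c0.pkl','rb'))
c=np.array([px(b,405+u/7,205+v/7,.006)[:2] for u,v in [(87,120),(285,75),(407,482),(205,528)]])
print(c.round(4),c.mean(0)); d=(c[0]+c[1]-c[2]-c[3])/2
print(np.linalg.norm(d),np.linalg.norm(c[0]-c[1]),np.degrees(np.arctan2(d[1],d[0])))
E
```

```text
t 2.6 pos [0.4839 0.01   0.2308] th 89.75 z [-1.1e-03  1.0e-04 -1.0e+00] F [ 1.   0.1 -1. ] w 85.3 g 0.0 q6 -0.03
[[ 0.5171 -0.2751]
 [ 0.5403 -0.3456]
 [ 0.3985 -0.3904]
 [ 0.3759 -0.3204]] [ 0.45794781 -0.33286782]
0.14853844857714887 0.07422951359242574 17.66233919692803
```

Request:
{"name": "play_rows", "arguments": {"moves": [[[0,0,0,0.01,0,0.32,85],[0,0,0,0,0,0.32,85],[0,0,0,0,0,0.32,85],[0,0,0,0,0,0.31,85],[0,0,0,0,0,0,85]]]}}

```text
time: 3.02
tool_pos: [0.4774, 0.0143, 0.0977]
tcp_rot: [-2.213, -2.216, 0.014]
wrist_force: [-1.0, 0.3, -0.9]
width: 0.991
grip_force: 0.0
```

Request:
{"name": "play_rows", "arguments": {"moves": [[[0,0,0,0,0,0,15],[0,0,0,0,0,0,15],[0,0,0,0,0,0,15],[0,0,0,0,0,0,15],[0,0,0,0,0,0,15]]], "newtons": 30}}

```text
time: 3.43
tool_pos: [0.4853, 0.0129, 0.1063]
tcp_rot: [2.219, 2.22, 0.004]
wrist_force: [-5.2, 0.1, 3.7]
width: 0.296
grip_force: 2.0
```

Request:
{"name": "play_rows", "arguments": {"moves": [[[0,0,0,0,0,0,15],[0,0,0,0,0,0,15],[0,0,0,0,0,0,15]]]}}

```text
time: 3.68
tool_pos: [0.4852, 0.0128, 0.1061]
tcp_rot: [2.22, 2.22, 0.004]
wrist_force: [-1.7, 1.1, 7.3]
width: 0.27
grip_force: 32.8
```

```bash
cat >> h.py <<'E'
vv,uu=np.mgrid[0:420,0:560]
def cloud(c):
    r=np.stack([uu,vv,np.ones_like(uu)],-1).reshape(-1,3)@np.linalg.inv(c['K']).T*c['depth'].reshape(-1,1)
    return ((r-c['t'])@c['R']).reshape(420,560,3)
E
python3 - <<'E'
from h import *
s=st()
c=cam('scene','g1.png')
E
```

```text
t 3.68 pos [0.4852 0.0128 0.1061] th 89.99 z [ 2.9e-03  3.0e-04 -1.0e+00] F [-1.7  1.1  7.3] w 23.1 g 32.8 q6 -0.03
```

View pics/g1.png

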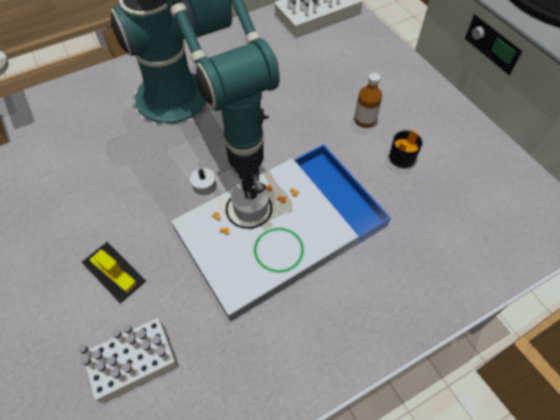

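Request:
{"name": "play_rows", "arguments": {"moves": [[[0,0,0,0.003,0.06,0,15],[0,0,0,0.003,0.13,0,15],[0,0,0,0.003,0.15,0,15],[0,0,0,0.003,0.15,0,15],[0,0,0,0.003,0.15,0,15]]]}}

```text
time: 4.15
tool_pos: [0.5476, 0.0141, 0.1063]
tcp_rot: [-2.221, -2.22, 0.002]
wrist_force: [-8.4, -0.2, 13.8]
width: 0.27
grip_force: 33.7
```

Request:
{"name": "play_rows", "arguments": {"moves": [[[0,0,0,0.003,0.15,0,15],[0,0,0,0.003,0.15,0,15],[0,0,0,0.003,0.15,0,15],[0,0,0,0.003,0.13,0,15],[0,0,0,0.003,0.07,0,15]]]}}

```text
time: 4.57
tool_pos: [0.6139, 0.0155, 0.1063]
tcp_rot: [2.222, 2.221, -0.0]
wrist_force: [-8.1, -0.4, 13.5]
width: 0.266
grip_force: 33.5
```

Request:
{"name": "play_rows", "arguments": {"moves": [[[0,0,0,0,0,0,15],[0,0,0,0,0,0,15],[0,0,0,0,0,0,15]]]}}

```text
time: 4.82
tool_pos: [0.6149, 0.0156, 0.1062]
tcp_rot: [2.22, 2.219, 0.004]
wrist_force: [1.5, 0.5, 5.6]
width: 0.27
grip_force: 32.8
```

```bash
python3 - <<'E'
from h import *
s=st()
E
```

```text
t 4.82 pos [0.6149 0.0156 0.1062] th 89.99 z [ 4.2e-03 -1.0e-04 -1.0e+00] F [1.5 0.5 5.6] w 23.1 g 32.8 q6 -0.01
```

Request:
{"name": "play_rows", "arguments": {"moves": [[[0,0,0,0,0,0,60],[0,0,0,0,0,0,60],[0,0,0,0,0,0,60],[0,0,0,0,0,-0.1,60],[0,0,0,0,0,-0.3,60]]]}}

```text
time: 5.23
tool_pos: [0.6083, 0.0158, 0.1392]
tcp_rot: [-2.216, -2.216, 0.012]
wrist_force: [-0.5, -0.2, -0.5]
width: 0.7
grip_force: 0.0
```

Request:
{"name": "play_rows", "arguments": {"moves": [[[0,0,0,0,0,-0.35,70],[0,0,0,0,0,-0.3,70],[0,0,0.233,0,0,0,70],[0,0,0.233,0,0,0,70],[0,0,0.233,0,0,0,70]]]}}

```text
time: 5.65
tool_pos: [0.6133, 0.0158, 0.2112]
tcp_rot: [2.578, 1.793, 0.003]
wrist_force: [-0.7, -0.2, -1.0]
width: 0.821
grip_force: 0.0
```

Request:
{"name": "play_rows", "arguments": {"moves": [[[0,0,0.233,0,0,0,70],[0,0,0.233,0,0,0,70],[0,0,0.233,0,0,0,70],[0,0,0.233,0,0,0,70],[0,0,0.233,0,0,0,70]]]}}

```text
time: 6.07
tool_pos: [0.6126, 0.0158, 0.2097]
tcp_rot: [-2.985, -0.978, 0.0]
wrist_force: [0.0, 0.3, 0.7]
width: 0.821
grip_force: 0.0
```

Request:
{"name": "play_rows", "arguments": {"moves": [[[0,0,0.233,0,0,0,70],[0,0,0.233,0,0,0,70],[0,0,0,0,0,0,70]]]}}

```text
time: 6.32
tool_pos: [0.6126, 0.0158, 0.2096]
tcp_rot: [-3.078, -0.629, 0.0]
wrist_force: [-0.3, -0.1, -0.6]
width: 0.819
grip_force: 0.0
```

```bash
python3 - <<'E'
from h import *
s=st()
d=np.array([.4693,-.3308,0.21])-s['tool_pos']; print('tool shift',(s['M'].T@d).round(4))
for n in('scene','top'):
    c=cam(n); P=cloud(c); x,y,z=np.moveaxis(P,-1,0)
    lid=(abs(z-.095)<.006)&(x>.5)&(x<.75)&(abs(y)<.2); print('lid',lid.sum(),(P[lid].min(0)+P[lid].max(0))/2,np.ptp(P[lid],axis=0))
E
```

```text
t 6.32 pos [0.6126 0.0158 0.2096] th 23.08 z [-2.e-04  0.e+00 -1.e+00] F [-0.3 -0.1 -0.6] w 69.9 g 0.0 q6 1.15
tool shift [-0.2678  0.2626 -0.0003]
lid 977 [0.61418179 0.01500701 0.09508605] [0.08718888 0.08705941 0.01179935]Traceback (most recent call last):
  File "<stdin>", line 6, in <module>
    return umr_minimum(a, axis, None, out, keepdims, initial, where)
ValueError: zero-size array to reduction operation minimum which has no identity
```

Request:
{"name": "play_rows", "arguments": {"moves": [[[0,0,0,-0.268,0.263,0,70],[0,0,0,-0.268,0.263,0,70],[0,0,0,-0.268,0.263,0,70],[0,0,0,-0.268,0.263,0,70],[0,0,0,-0.268,0.263,0,70]]]}}

```text
time: 6.83
tool_pos: [0.5408, -0.1592, 0.2096]
tcp_rot: [3.076, 0.639, 0.0]
wrist_force: [0.2, -0.9, 0.2]
width: 0.825
grip_force: 0.0
```

Request:
{"name": "play_rows", "arguments": {"moves": [[[0,0,0,-0.268,0.263,0,70],[0,0,0,-0.268,0.263,0,70],[0,0,0,-0.268,0.263,0,70],[0,0,0,-0.268,0.263,0,70],[0,0,0,-0.268,0.263,0,70]]]}}

```text
time: 7.25
tool_pos: [0.4694, -0.3332, 0.2097]
tcp_rot: [3.076, 0.638, 0.0]
wrist_force: [0.7, -0.8, 0.7]
width: 0.819
grip_force: 0.0
```

Request:
{"name": "play_rows", "arguments": {"moves": [[[0,0,0,0,0,0,70],[0,0,0,0,0,0,70]]]}}

```text
time: 7.42
tool_pos: [0.4695, -0.3334, 0.2094]
tcp_rot: [-3.078, -0.631, -0.0]
wrist_force: [0.5, 0.3, 0.3]
width: 0.821
grip_force: 0.0
```

```bash
python3 - <<'E'
from h import *
s=st()
d=np.array([.4693,-.3308,0.04])-s['tool_pos']; print('tool shift',(s['M'].T@d).round(4))
E
```

```text
t 7.42 pos [ 0.4695 -0.3334  0.2094] th 23.16 z [ 0.e+00  1.e-04 -1.e+00] F [0.5 0.3 0.3] w 70.1 g 0.0 q6 0.51
tool shift [ 0.0009 -0.0025  0.1694]
```

Request:
{"name": "play_rows", "arguments": {"moves": [[[0,0,0,0.01,-0.02,0.35,70],[0,0,0,0,0,0.35,70],[0,0,0,0,0,0.35,70],[0,0,0,0,0,0.35,70],[0,0,0,0,0,0.28,70]]]}}

```text
time: 7.83
tool_pos: [0.4702, -0.3271, 0.0388]
tcp_rot: [-3.074, -0.638, 0.002]
wrist_force: [-0.7, 0.1, -1.1]
width: 0.82
grip_force: 0.0
```

Request:
{"name": "play_rows", "arguments": {"moves": [[[0,0,0,0,0,0,70],[0,0,0,0,0,0,15],[0,0,0,0,0,0,15],[0,0,0,0,0,0,15],[0,0,0,0,0,0,15]]], "newtons": 60}}

```text
time: 8.25
tool_pos: [0.4726, -0.3305, 0.0442]
tcp_rot: [3.073, 0.633, 0.005]
wrist_force: [0.2, 2.1, 1.1]
width: 0.272
grip_force: 60.0
```

Request:
{"name": "play_rows", "arguments": {"moves": [[[0,0,0,0,0,0,15],[0,0,0,0,0,0,15],[0,0,0,0,0,0,15],[0,0,0,0,0,0,15]]]}}

```text
time: 8.58
tool_pos: [0.4726, -0.3305, 0.0441]
tcp_rot: [3.074, 0.632, 0.006]
wrist_force: [0.6, 1.6, 6.3]
width: 0.272
grip_force: 60.6
```

```bash
python3 - <<'E'
from h import *
s=st()
c=cam('scene'); cv2.imwrite('pics/s2.png',cv2.resize(c['image'][180:340,40:260][:,:,::-1],None,fx=3,fy=3))
E
```

```text
t 8.58 pos [ 0.4726 -0.3305  0.0441] th 23.25 z [ 0.0041 -0.0024 -1.    ] F [0.6 1.6 6.3] w 23.2 g 60.6 q6 0.51
```

View pics/s2.png

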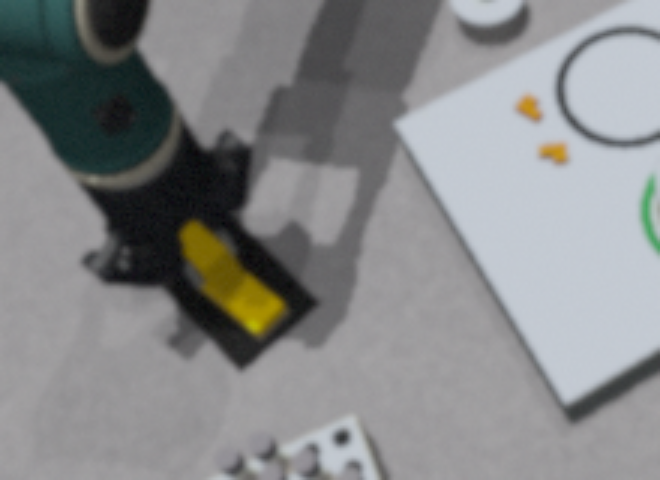

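The grasp is good, with the fingers square on the grip. Next I lift, turn to the plate's yaw and carry the scraper to the plate's −y end.

Request:
{"name": "play_rows", "arguments": {"moves": [[[0,0,0,0,0,-0.15,15],[0,0,0,0,0,-0.3,15],[0,0,0,0,0,-0.35,15],[0,0,0,0,0,-0.3,15],[0,0,0,0,0,0,15]]]}}

```text
time: 9.05
tool_pos: [0.4745, -0.3326, 0.1596]
tcp_rot: [3.067, 0.631, 0.014]
wrist_force: [1.0, -1.4, -1.1]
width: 0.272
grip_force: 59.7
```

Request:
{"name": "play_rows", "arguments": {"moves": [[[0,0,0.223,0,0,0,15],[0,0,0.223,0,0,0,15],[0,0,0.222,0,0,0,15],[0,0,0,0,0,0,15]]]}}

```text
time: 9.38
tool_pos: [0.4701, -0.3293, 0.151]
tcp_rot: [-3.14, -0.108, 0.001]
wrist_force: [-0.9, 0.6, -0.5]
width: 0.274
grip_force: 59.6
```

Request:
{"name": "play_rows", "arguments": {"moves": [[[0,0,0,0.05,-0.25,0,15],[0,0,0,0.065,-0.35,0,15],[0,0,0,0.065,-0.35,0,15],[0,0,0,0.065,-0.35,0,15],[0,0,0,0.065,-0.35,0,15]]]}}

```text
time: 9.8
tool_pos: [0.4892, -0.1612, 0.151]
tcp_rot: [-3.139, -0.117, 0.0]
wrist_force: [0.8, -0.7, -1.8]
width: 0.273
grip_force: 59.6
```

Request:
{"name": "play_rows", "arguments": {"moves": [[[0,0,0,0.065,-0.35,0,15],[0,0,0,0.015,-0.09,0,15],[0,0,0,0,0,0,15],[0,0,0,0,0,0,15]]]}}

```text
time: 10.13
tool_pos: [0.4944, -0.118, 0.1512]
tcp_rot: [3.139, 0.119, -0.0]
wrist_force: [0.6, -0.5, -1.4]
width: 0.276
grip_force: 59.9
```

```bash
python3 - <<'E'
from h import *
s=st()
d=np.array([.4965,-.1194,0.083])-s['tool_pos']; print('tool shift',(s['M'].T@d).round(4))
for n in('scene','top'):
    c=cam(n); P=cloud(c);x,y,z=np.moveaxis(P,-1,0);J=c['image'].astype(int)
    ye=(J[...,0]>60)&(J[...,1]>55)&(J[...,2]<50)&(J[...,0]<J[...,1]*1.35)&(z>.06)&(z<.3)&(y>-.3)&(y<0)
    k=ye; print(n,k.sum(),cv2.minAreaRect(P[k][:,:2].astype(np.float32)) if k.sum()>5 else '', np.percentile(z[k],[1,20,50,80,99]).round(3) if k.sum()>5 else '')
E
```

```text
t 10.13 pos [ 0.4944 -0.118   0.1512] th 4.33 z [-1.e-04 -7.e-04 -1.e+00] F [ 0.6 -0.5 -1.4] w 23.6 g 59.9 q6 1.21
tool shift [0.002  0.0015 0.0682]
scene 544 ((0.5147528052330017, -0.117259182035923), (0.07566925138235092, 0.026386748999357224), 3.7038772106170654) [0.126 0.135 0.153 0.189 0.208]
top 70 ((0.4751632511615753, -0.121200330555439), (0.015569092705845833, 0.022467512637376785), 1.5580713748931885) [0.181 0.188 0.189 0.19  0.192]
```

Request:
{"name": "play_rows", "arguments": {"moves": [[[0,0,0,0.02,0.015,0.2,15],[0,0,0,0,0,0.25,15],[0,0,0,0,0,0.15,15],[0,0,0,0,0,0.08,15],[0,0,0,0,0,0,15]]]}}

```text
time: 10.65
tool_pos: [0.496, -0.1208, 0.0834]
tcp_rot: [-3.139, -0.111, 0.003]
wrist_force: [0.3, -0.2, -1.8]
width: 0.273
grip_force: 59.8
```

Request:
{"name": "play_rows", "arguments": {"moves": [[[0,0,0,0,0,0,15],[0,0,0,0,0,0.01,15],[0,0,0,0,0,0,15]]]}}

```text
time: 10.9
tool_pos: [0.4972, -0.1207, 0.083]
tcp_rot: [3.138, 0.112, 0.002]
wrist_force: [-0.4, -1.8, 1.8]
width: 0.275
grip_force: 60.2
```

```bash
python3 - <<'E'
from h import *
s=st()
E
```

```text
t 10.9 pos [ 0.4972 -0.1207  0.083 ] th 4.09 z [ 0.0012 -0.0011 -1.    ] F [-0.4 -1.8  1.8] w 23.5 g 60.2 q6 1.21
```

Request:
{"name": "play_rows", "arguments": {"moves": [[[0,0,0,0,-0.06,0.01,15],[0,0,0,0,-0.12,0,15],[0,0,0,0,-0.15,0,15],[0,0,0,0,-0.15,0,15],[0,0,0,0,-0.15,0,15]]]}}

```text
time: 11.32
tool_pos: [0.494, -0.0575, 0.0831]
tcp_rot: [3.136, 0.114, 0.006]
wrist_force: [1.0, -4.2, 4.9]
width: 0.271
grip_force: 60.8
```

Request:
{"name": "play_rows", "arguments": {"moves": [[[0,0,0,0,-0.15,0,15],[0,0,0,0,-0.15,0,15],[0,0,0,0,-0.15,0,15],[0,0,0,0,-0.15,0,15],[0,0,0,0,-0.15,0,15]]]}}

```text
time: 11.73
tool_pos: [0.4885, 0.0178, 0.0831]
tcp_rot: [3.137, 0.115, 0.006]
wrist_force: [1.6, -5.0, 6.0]
width: 0.271
grip_force: 60.8
```

```bash
python3 - <<'E'
from h import *
s=st()
d=s['tool_pos'][:2]-[.5494,.0097]; print('own',d@[.9975,.071]-.003,d@[-.071,.9975])
E
```

```text
t 11.73 pos [0.4885 0.0178 0.0831] th 4.2 z [ 0.004  -0.0025 -1.    ] F [ 1.6 -5.   6. ] w 23.2 g 60.8 q6 1.49
own -0.06316717352860594 0.012383052650418594
```

Tracking is straight, so I continue to own y of about 0.176.

Request:
{"name": "play_rows", "arguments": {"moves": [[[0,0,0,0,-0.15,0,15],[0,0,0,0,-0.15,0,15],[0,0,0,0,-0.15,0,15],[0,0,0,0,-0.15,0,15],[0,0,0,0,-0.15,0,15]]]}}

```text
time: 12.15
tool_pos: [0.483, 0.0928, 0.083]
tcp_rot: [3.137, 0.115, 0.006]
wrist_force: [1.1, -4.9, 7.0]
width: 0.273
grip_force: 60.9
```

Request:
{"name": "play_rows", "arguments": {"moves": [[[0,0,0,0,-0.15,0,15],[0,0,0,0,-0.15,0,15],[0,0,0,0,-0.15,0,15],[0,0,0,0,-0.15,0,15],[0,0,0,0,-0.13,0,15]]]}}

```text
time: 12.57
tool_pos: [0.4775, 0.1659, 0.083]
tcp_rot: [3.138, 0.115, 0.005]
wrist_force: [1.3, -5.5, 7.3]
width: 0.272
grip_force: 60.9
```

Request:
{"name": "play_rows", "arguments": {"moves": [[[0,0,0,0,-0.13,0,15],[0,0,0,0,0,0,15],[0,0,0,0,0,0,15]]]}}

```text
time: 12.82
tool_pos: [0.4762, 0.1805, 0.0829]
tcp_rot: [-3.138, -0.113, -0.004]
wrist_force: [-0.1, 2.5, 6.9]
width: 0.277
grip_force: 60.9
```

```bash
python3 - <<'E'
from h import *
s=st()
d=s['tool_pos'][:2]-[.5494,.0097]; print('own',d@[.9975,.071]-.003,d@[-.071,.9975])
c=cam('scene'); cv2.imwrite('pics/w1.png',cv2.resize(c['image'][120:310,160:420][:,:,::-1],None,fx=3,fy=3))
E
```

```text
t 12.82 pos [0.4762 0.1805 0.0829] th 4.14 z [ 0.0024  0.002  -1.    ] F [-0.1  2.5  6.9] w 23.6 g 60.9 q6 1.81
own -0.06387592520514147 0.17554849801124062
```

View pics/w1.png

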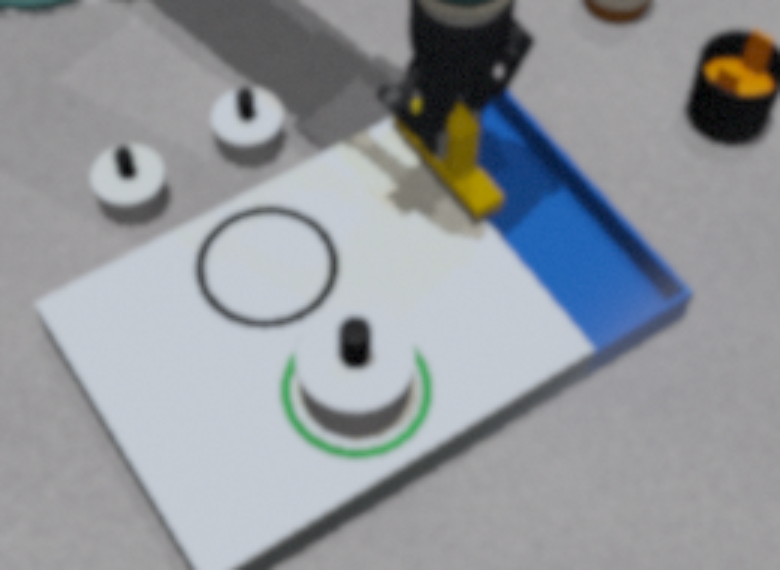

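The plate is clear and the pot stands in the green ring. The chips are probably in the trough, hidden behind the blade, so I'll lift, back off and check.

Request:
{"name": "play_rows", "arguments": {"moves": [[[0,0,0,0,0,-0.2,15],[0,0,0,0,0,-0.35,15],[0,0,0,0,0,-0.35,15],[0,0,0,-0.03,0.3,0,15],[0,0,0,-0.037,0.36,0,15]]]}}

```text
time: 13.28
tool_pos: [0.4757, 0.1141, 0.1747]
tcp_rot: [-3.137, -0.119, -0.011]
wrist_force: [0.9, -1.4, -2.7]
width: 0.273
grip_force: 59.8
```

Request:
{"name": "play_rows", "arguments": {"moves": [[[0,0,0,-0.037,0.36,0,15],[0,0,0,-0.037,0.36,0,15],[0,0,0,-0.037,0.36,0,15],[0,0,0,-0.037,0.36,0,15],[0,0,0,-0.037,0.36,0,15]]]}}

```text
time: 13.7
tool_pos: [0.467, -0.0697, 0.1711]
tcp_rot: [-3.139, -0.113, -0.0]
wrist_force: [1.0, 0.5, -1.7]
width: 0.278
grip_force: 59.8
```

Request:
{"name": "play_rows", "arguments": {"moves": [[[0,0,0,-0.037,0.36,0,15],[0,0,0,-0.037,0.36,0,15],[0,0,0,-0.037,0.36,0,15],[0,0,0,-0.037,0.36,0,15],[0,0,0,-0.037,0.36,0,15]]]}}

```text
time: 14.12
tool_pos: [0.4615, -0.2507, 0.171]
tcp_rot: [-3.139, -0.112, -0.0]
wrist_force: [0.6, 0.4, -1.1]
width: 0.273
grip_force: 59.8
```

```bash
python3 - <<'E'
from h import *
s=st()
d=np.array([.4609,-.3321,0.18])-s['tool_pos']; print('tool shift',(s['M'].T@d).round(4))
c=cam('top'); P=cloud(c);J=c['image'].astype(int)
x,y,z=np.moveaxis(P,-1,0)
og=(J[...,0]>90)&(J[...,2]<100)&(J[...,0]>J[...,1]+25)&(z<.065)&(x>.2)&(x<.75)&(abs(y)<.32)
n,l,sx,ce=cv2.connectedComponentsWithStats(og.astype(np.uint8))
for i in range(1,n):
    if sx[i,4]>4:
        p=px(c,*ce[i],.012); q=p[:2]-[.5494,.0097]; print(ce[i].round(1),sx[i,4],'own',(q@[.9975,.071]).round(4),(q@[-.071,.9975]).round(4),'z',np.median(z[l==i]).round(4))
cv2.imwrite('pics/t2.png',cv2.resize(c['image'][130:260,180:320][:,:,::-1],None,fx=4,fy=4))
E
```

```text
t 14.12 pos [ 0.4615 -0.2507  0.171 ] th 4.09 z [ 1.e-04  6.e-04 -1.e+00] F [ 0.6  0.4 -1.1] w 23.3 g 59.8 q6 0.95
tool shift [-0.0064  0.0812 -0.0091]
[228.6 209. ] 14 own -0.031 0.1938 z 0.0239
[227.5 216. ] 45 own -0.0491 0.1956 z 0.0212
[231.4 229.8] 40 own -0.0839 0.1842 z 0.0138
[217.7 233.6] 39 own -0.0941 0.2177 z 0.0133
```

View pics/t2.png

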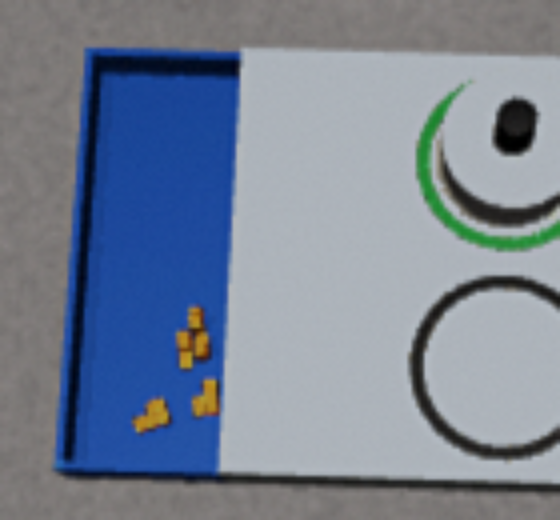

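All five chips lie in the trough, as a cluster of three at (192,338) plus one at (152,413) and one at (207,398). Next I return the scraper.

Request:
{"name": "play_rows", "arguments": {"moves": [[[0,0,0,-0.02,0.27,0,15],[0,0,0,-0.02,0.27,0,15],[0,0,0,-0.02,0.27,0,15],[0,0,-0.237,0,0,0,15],[0,0,-0.237,0,0,0,15]]]}}

```text
time: 14.58
tool_pos: [0.4618, -0.3316, 0.1708]
tcp_rot: [-3.103, -0.488, 0.0]
wrist_force: [0.7, 0.4, -2.1]
width: 0.275
grip_force: 60.2
```

Request:
{"name": "play_rows", "arguments": {"moves": [[[0,0,0,0,0,0,15],[0,0,0,0,0,0.3,15],[0,0,0,0,0,0.3,15],[0,0,0,0,0,0.3,15],[0,0,0,0,0,0,15]]]}}

```text
time: 15.0
tool_pos: [0.4575, -0.3263, 0.0746]
tcp_rot: [-3.096, -0.478, 0.013]
wrist_force: [-1.0, 1.9, -1.7]
width: 0.271
grip_force: 60.0
```

```bash
python3 - <<'E'
from h import *
s=st()
d=np.array([.4609,-.3321,0.044])-s['tool_pos']; print('tool shift',(s['M'].T@d).round(4))
E
```

```text
t 15.0 pos [ 0.4575 -0.3263  0.0746] th 17.54 z [-0.0096  0.0078 -0.9999] F [-1.   1.9 -1.7] w 23.1 g 60.0 q6 0.6
tool shift [0.0017 0.0069 0.0305]
```

Request:
{"name": "play_rows", "arguments": {"moves": [[[0,0,0,0,0,0,15],[0,0,0,0,0,0.15,15],[0,0,0,0,0,0.12,15],[0,0,0,0,0,0.06,15],[0,0,0,0,0,0,15]]]}}

```text
time: 15.42
tool_pos: [0.4615, -0.33, 0.0478]
tcp_rot: [-3.103, -0.482, 0.002]
wrist_force: [-0.2, 0.1, -1.8]
width: 0.277
grip_force: 60.3
```

Request:
{"name": "play_rows", "arguments": {"moves": [[[0,0,0,0,0,0.02,15],[0,0,0,0,0,0,15],[0,0,0,0,0,0,15]]]}}

```text
time: 15.67
tool_pos: [0.4624, -0.3309, 0.047]
tcp_rot: [3.103, 0.483, 0.001]
wrist_force: [-1.3, 0.0, -1.2]
width: 0.272
grip_force: 60.3
```

```bash
python3 - <<'E'
from h import *
s=st()
E
```

```text
t 15.67 pos [ 0.4624 -0.3309  0.047 ] th 17.68 z [ 9.e-04 -7.e-04 -1.e+00] F [-1.3  0.  -1.2] w 23.2 g 60.3 q6 0.6
```

Another 3 mm is left before contact.

Request:
{"name": "play_rows", "arguments": {"moves": [[[0,0,0,0,0,0.02,15],[0,0,0,0,0,0.01,15],[0,0,0,0,0,0.005,15],[0,0,0,0,0,0,15],[0,0,0,0,0,0,15]]]}}

```text
time: 16.08
tool_pos: [0.4625, -0.3309, 0.0439]
tcp_rot: [3.103, 0.483, 0.001]
wrist_force: [-0.7, 1.1, 6.0]
width: 0.274
grip_force: 61.2
```

Contact is made (6 N), so I release and retreat upward.

Request:
{"name": "play_rows", "arguments": {"moves": [[[0,0,0,0,0,0,50],[0,0,0,0,0,0,50],[0,0,0,0,0,0,50],[0,0,0,0,0,-0.1,50],[0,0,0,0,0,-0.2,50]]]}}

```text
time: 16.5
tool_pos: [0.4597, -0.3289, 0.0705]
tcp_rot: [-3.1, -0.482, 0.007]
wrist_force: [-0.8, 0.3, -0.4]
width: 0.592
grip_force: 0.0
```

Request:
{"name": "play_rows", "arguments": {"moves": [[[0,0,0,0,0,-0.35,50],[0,0,0,0,0,-0.35,50],[0,0,0,0,0,-0.35,50],[0,0,0,-0.3,0,0,50],[0,0,0,-0.3,0,0,50]]]}}

```text
time: 16.92
tool_pos: [0.4071, -0.3505, 0.1825]
tcp_rot: [3.097, 0.486, 0.008]
wrist_force: [0.4, -0.9, -0.1]
width: 0.585
grip_force: 0.0
```

Request:
{"name": "play_rows", "arguments": {"moves": [[[0,0,0,0,0,0,50],[0,0,0,0,0,0,50],[0,0,0,0,0,0,50]]]}}

```text
time: 17.17
tool_pos: [0.4049, -0.3488, 0.1781]
tcp_rot: [3.104, 0.482, 0.001]
wrist_force: [0.5, 0.7, 0.6]
width: 0.588
grip_force: 0.0
```

```bash
python3 - <<'E'
from h import *
s=st()
c=cam('scene','end.png'); P=cloud(c);J=c['image'].astype(int);x,y,z=np.moveaxis(P,-1,0)
ye=(J[...,0]>100)&(J[...,1]>90)&(J[...,2]<60)&(z>.005)&(y<-.15)
for lo,hi in ((.015,.04),(.07,.095)):
    k=ye&(z>lo)&(z<hi); print('scr',k.sum(),cv2.minAreaRect(P[k][:,:2].astype(np.float32)) if k.sum()>4 else '',np.median(z[k]))
lid=(abs(z-.095)<.006)&(x>.5)&(x<.75)&(abs(y)<.2); print('lid',(P[lid].min(0)+P[lid].max(0))/2)
E
```

```text
t 17.17 pos [ 0.4049 -0.3488  0.1781] th 17.65 z [ 7.e-04 -1.e-04 -1.e+00] F [0.5 0.7 0.6] w 50.2 g 0.0 q6 0.5
scr 285 ((0.4608965516090393, -0.33323997259140015), (0.12155056744813919, 0.02713167667388916), 19.38182258605957) 0.02810660386362358
scr 257 ((0.4601367712020874, -0.3319508731365204), (0.052177783101797104, 0.02350691147148609), 17.435014724731445) 0.08194037220358119
lid [0.61375852 0.01462563 0.09486853]
```

View pics/end.png

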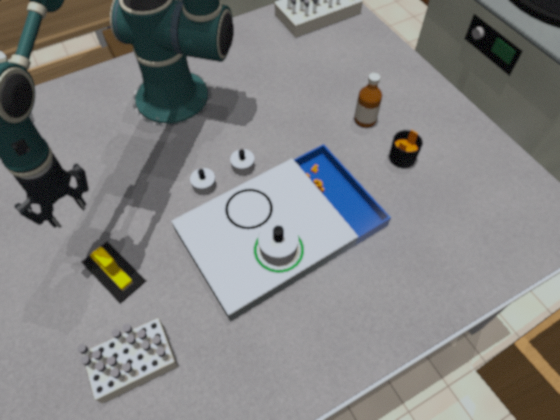

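The scraper stands centred on its mat at (112,270). The pot is in the green ring at (278,245), the chips are in the trough at (318,180), and the bystanders haven't moved.

```bash
python3 -c "
from workcell import bot
print(bot.finish_job())"
```

```text
the job is handed in; nothing more can be done
None
```

The job is handed in, though no verdict came back: at about 17 s of robot time the cameras showed the pot in the green ring, all five chips in the trough, the scraper upright on its mat, and the rack, bottle and bucket in place.

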